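# Seat the keyed spindle in a banding-wheel hub and hold it down

## Robot

A 6-joint arm with a two-finger parallel gripper is mounted at the origin on the work surface. World frame = base frame: x ahead of the robot, y to its left, z up, the work surface at z = 0. Lengths are in mm, angles in rad, forces in N, time in s.
With the tool pointing down it reaches from about 275 to 750 mm from the base axis. Payload 10.2 kg.
Tool frame: the origin (TCP) lies midway between the tips of the shut fingers; the grasp point (between the pads) lies 19 mm behind it; z points along the fingers, y is the direction in which the jaws open and shut (so a half turn about z gives the same grasp; the last joint's range is limited). The gripper opens to 85 mm and grips with 20 to 120 N. Pads are 22 mm wide; open, the fingers measure 114 mm over their backs; the gripper's body (76 mm by 85 mm) begins 54 mm behind the grasp point. The pads swing forward as they close: fully open they stand 13 mm farther back than shut.
Start: joints at [-1.531, 0.313, 1.498, -0, 1.331, -0.223], TCP at [136.374, -506.985, 231.294] pointing down, gripper open.
Joint ranges: [-2.94, 2.94], [-0.97, 2.17], [0.19, 2.56], [-1.23, 4.37], [0.02, 3.11], [-2.88, 2.88]. Speed limits (rad/s): [2.39, 2.39, 3.01, 3.14, 3.14, 3.14].

## Interface

Orientations are given as a unit quaternion [w, x, y, z].
In Python, from rig import sense, capture, finish_job, search_frame, trace gives the robot as it stands.
- The arm moves only by the tool arm_command, never from a script. Its argument "steps" is one flat list of numbers, 5 for each row, row after row: the shift along the world's x, y, z in units of 50 mm (1.0 is 50 mm), then the turn about the world's z in units of 5 degrees (1.0 is 5 degrees), then the opening in per cent of the stroke, from 0 (shut) to 100 (fully open). In form: [dx, dy, dz, twist, fingers, dx, dy, dz, twist, fingers, ...]. A call has 1 to 5 rows; each row shifts and turns the commanded pose from where the row before left it; what a row does not reach is not made up. A row lasts 1/8 s, in which the tool goes at most 62.5 mm and 10.7 degrees, less where a joint would pass 70% of its speed; a pose out of reach is approached as far as the arm can. A call is refused whole if a number of a shift passes 1 or a number of a turn 1, either way. A call with a gripper value outside its range is refused whole. The fingers move at their own pace and stop on an object; "grip_force" is the grip in N (left out, the last holds). Time passes only in rows, so rows that do not move let the fingers close. It gives the time, the measured TCP pose, the force and the opening at its end, in the units of the state.
- sense(): the state, without advancing time (a new reading comes with each control period).
- capture(name): name is "scene" or "top" or "wrist"; returns a dict with "frame" (384x512x3 uint8, blue, green, red), "fov_y" (degrees; the focal length in pixels is half the picture's height over the tangent of half this angle, whatever the lens; pixels are square), "cx", "cy" (the principal point, pixels), "k1" (the pictures are not rectified: a ray, as slopes to the right and down, at radius r is drawn at 1 + k1 r^2 times it, then the intrinsics apply), "extrinsics" (4x4, takes a point from world to camera coordinates). Camera axes: x right, y down, z forward; pixel columns grow to the right and rows downward; lengths in mm; the calibration is good to about 2 mm. A picture is of the moment at which its call begins. There is no depth.
- finish_job(): hands the job in, once; it reports no verdict.
Trained networks look in a picture, given as the dict that the camera call returned (one of the last four; its "shot" number tells which), for a name from the list of things; names that differ only in an ending like _2 or _b are one class to them, and where a whole thing is asked for, a point or a joint stands for the part that bears it (a point fixed in the world has none). Each returns a list of dicts, best first, with "score" (0 to 1); they miss things now and then, are a little off and sometimes report something else, mostly with a low value. They report only what shows in the picture. A call takes as long as a camera call. They do not tell look-alikes from the thing itself.
- search_frame(picture, target): "point" ([x, y, z] in mm, in world coordinates, good to about 4 mm: the middle of the surface that is visible of it).
- trace(picture, target): "mask" (384x512 bool, what is visible of it).
The state is a dict: "time_s": time; "joints": joint angles; "dq": joint speeds; "tau": joint torques, N m; "eef_pos": TCP position; "ee_rot": TCP orientation; "force": force on the tool from outside, world axes, zero at the start; "wrist_torque": the same for the moment, N m; "grip_width": opening from 0.0 (shut) to 1.0 (fully open).
Only numpy, scipy, OpenCV 4.12 (cv2) and the standard library are available. Lean on these libraries where they do the work, as an engineer would, in place of code of your own. Each camera call takes 0.05 s, during which the arm holds its last target. There are 200 camera calls.

## Task

Take the keyed spindle (the one with the flat-sided head) from the wooden rack, put its nose in the hub of the banding-wheel base and turn it until its key slips into the keyway. Push it fully home against the ejector spring, so that its flange sits on the hub, and finish while holding it pressed down there, as if for someone to tighten the set screw: do not let go. Leave the plain spindle in the rack and do not disturb the cups and the paint jar.

Things in the scene. Friction and masses are not known exactly. Their poses are not given: they have to be found in the camera images.
- spindle: Loose keyed spindle, steel, aluminium head, 0.25 to 0.42 kg, upright in one of the rack's two holes. Origin: centre of its nose (lowest face), z up its axis. Round shaft 24 mm diameter from 0 to 60 mm above the origin (lowest 4 mm taper to 18 mm); flange 42 mm diameter, 60 to 64 mm; above it the head. Key on its +x side, which at the start points along world +x within 40 degrees.
- grip (a point): Middle of the keyed spindle's flat-sided head, on its axis, 86 mm above its nose. The head is 40 mm (spindle's x) by 24 mm (its y), 64 to 108 mm above the nose; grip it across the 24 mm. A rib 10 mm long across the +x end of its top (to 115 mm) shows the key's side.
- key (a point): Centre of the lower end of the spindle's key, 16 mm above the nose, 15 mm out on its +x side. The key is 8 mm wide (spindle's y), reaches 18 mm from the axis and runs from 16 to 44 mm above the nose.
- plain: Loose plain spindle, the same shaft and flange but no key, and a round head 32 mm in diameter up to 108 mm. Stands in the other hole of the rack; not to be used. Origin: centre of its nose, z up.
- rack: Fixed wooden block, 70 mm (x) by 200 mm (y) by 34 mm high, two holes 26 mm diameter and 14 mm deep at y = -60 and +60 mm. Origin: centre of its underside. The spindles' noses stand on the holes' floors, 20 mm above the table.
- base: Fixed cast base of a banding wheel (sculptor's turntable): round foot 156 mm diameter, 18 mm high, a lug out to 100 mm on its +x side, and an upright steel hub 61 mm in diameter in its middle, top face at 88 mm. Origin: centre of its underside. With the key resting on the hub's face the spindle's nose is 72 mm above this origin; fully home (flange on the hub's face), 28 mm.
- mouth (a point): Centre of the hub's bore (26 mm diameter) at its top face. One keyway, 11 mm wide and out to 20 mm from the axis, runs down the bore. It points along the base's +x give or take up to 0.5 rad: this angle varies and is not reported; see it from above, or find it by turning the spindle under a light push. The key enters within about 0.1 rad of it. The hub is fixed and does not turn.
- ejector (a joint): Travel of the brass spring ejector at the bottom of the hub's bore, in m, 0 when up. It meets the spindle's nose 46 mm below the mouth and is down 0.014 when the spindle is fully home; its spring pushes back with 4 N at first, 11 N there, and lifts the spindle again if let go.
- cup: Loose white plastic cup, 76 mm diameter, 95 mm high, a bystander. Origin: centre of its underside.
- paint_jar: Loose clear paint jar with a lid, 56 mm diameter, 65 mm high, a bystander. Origin: centre of its underside.
- cup_far: Loose white plastic cup, 84 mm diameter, 110 mm high, a bystander. Origin: centre of its underside.
Things that resemble listed ones, but are neither listed nor needed, are in the scene too. Leave any purple or yellow look-alike of the spindle alone.

How it is judged:
By the outcome, as a careful person would: the job done as asked, in the order asked, and still so for the second after the job is handed in, while the arm keeps its last pose, push and grip.
It also fails if it takes over 48 s, if anything falls off the work surface, if the arm or the gripper's body presses on something with over 40 N, if the wrist force passes 120 N, or if a joint passes its speed limit or range.

## Working session

There is one attempt and no reset: what is moved stays moved. The work goes in short steps, Python scripts to look and compute and a tool call to move; the robot and the scene stay as the last step left them, time stands still between calls to the robot, and variables do not carry over. Pictures are saved under pics/ and viewed, on a budget of 10 in all, crops included, one or two more only if the job needs it, and the job is handed in when it is done.

Besides the shell and the picture viewer there is one more tool, called as name(argument=value, ...) on one line, values as JSON. arm_command: Moves the arm, as the interface text tells. Its arguments: {"type":"object","properties":{"steps":{"type":"array"},"grip_force":{"type":"number"}},"required":["steps"]}

```bash
mkdir -p pics; cat > h.py <<'E'
import numpy as np, cv2
from rig import sense, capture, finish_job, search_frame, trace
def K(p):
    f=192/np.tan(np.radians(p["fov_y"])/2); return f,p["cx"],p["cy"],p["k1"],np.array(p["extrinsics"])
def proj(p,X):
    f,cx,cy,k1,E=K(p); c=E[:3,:3]@np.array(X,float)+E[:3,3]; s=c[:2]/c[2]; s=s*(1+k1*(s@s)); return np.array([cx+f*s[0],cy+f*s[1]])
def ray(p,uv,z):
    f,cx,cy,k1,E=K(p); d=np.array([(uv[0]-cx)/f,(uv[1]-cy)/f]); s=d.copy()
    for _ in range(20): s=d/(1+k1*(s@s))
    R=E[:3,:3]; o=-R.T@E[:3,3]; v=R.T@np.array([s[0],s[1],1]); return o+v*(z-o[2])/v[2]
E
python3 - <<'E'
from h import *
print(sense())
for n in ["scene","top"]:
    p=capture(n); cv2.imwrite(f"pics/{n}1.png",p["frame"])
    for t in ["spindle","plain","rack","base","mouth","grip","cup","paint_jar","cup_far"]:
        print(n,t,[(np.round(r["point"]).tolist(),round(r["score"],2)) for r in search_frame(p,t)[:4]])
E
```

```text
{'time_s': 0.0, 'joints': array([-1.53142987e+00,  3.13449602e-01,  1.49850346e+00,  1.49917001e-05,
        1.33103673e+00, -2.23370043e-01]), 'dq': array([-0.0001046 , -0.00047036, -0.00029437, -0.00136968, -0.00053484,
       -0.00043331]), 'tau': array([ 1.36849835e-04, -4.12263322e+01, -2.59733874e+01, -2.13685817e-04,
        4.25562845e-03, -3.06574478e-06]), 'eef_pos': array([ 136.3505601 , -506.68398892,  230.71031203]), 'ee_rot': array([-6.94945437e-04,  9.91383585e-01,  1.30988925e-01,  7.14283372e-05]), 'force': array([ 0.42383215,  0.13352439, -0.53730988]), 'wrist_torque': array([ 0.0400844 , -0.03375408,  0.01830791]), 'grip_width': 0.9995859534666931}
scene spindle [([564.0, -352.0, 80.0], 0.79), ([444.0, -264.0, 100.0], 0.78), ([570.0, -246.0, 90.0], 0.61), ([744.0, -50.0, 41.0], 0.46)]
scene plain [([583.0, -130.0, 98.0], 0.72)]
scene rack [([586.0, -190.0, 34.0], 0.86)]
scene base []
scene mouth [([589.0, 195.0, 13.0], 0.85)]
scene grip [([444.0, -264.0, 96.0], 0.63), ([563.0, -352.0, 76.0], 0.62), ([569.0, -249.0, 95.0], 0.6), ([590.0, 197.0, 17.0], 0.5)]
scene cup [([423.0, -13.0, 66.0], 0.61)]
scene paint_jar [([746.0, -49.0, 40.0], 0.75)]
scene cup_far [([822.0, 44.0, 78.0], 0.59)]
top spindle [([550.0, -344.0, 108.0], 0.84), ([555.0, -235.0, 126.0], 0.78), ([434.0, -252.0, 110.0], 0.62)]
top plain [([572.0, -122.0, 124.0], 0.56)]
top rack [([559.0, -186.0, 28.0], 0.64)]
top base [([552.0, 198.0, 17.0], 0.86)]
top mouth [([553.0, 205.0, 15.0], 0.61)]
top grip [([550.0, -241.0, 128.0], 0.9), ([430.0, -249.0, 104.0], 0.72), ([552.0, -342.0, 110.0], 0.63)]
top cup [([390.0, -7.0, 20.0], 0.63)]
top paint_jar [([727.0, -44.0, 67.0], 0.76)]
top cup_far [([821.0, 57.0, 53.0], 0.96)]
```

View pics/scene1.png

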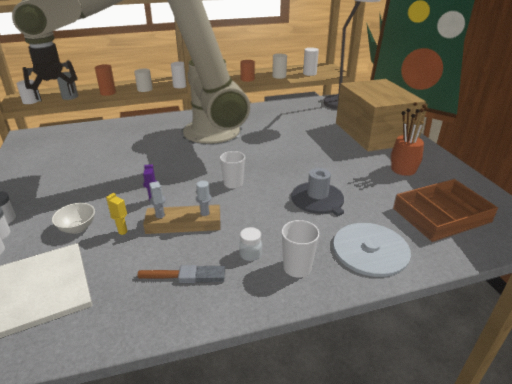

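View pics/top1.png

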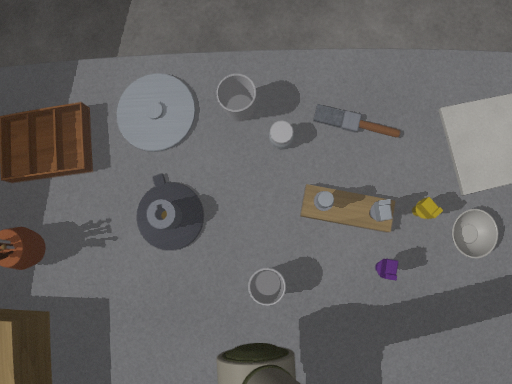

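The scene picture shows the keyed spindle at the left hole (157,200), the plain one at (203,195), and the base at (318,190). In the top picture the keyed head is at (381,210) and the hub at (161,213). Next I'll enlarge the two parts.

```bash
python3 - <<'E'
from h import *
p=capture("top"); F=p["frame"]
print(p["fov_y"],p["cx"],p["cy"],p["k1"],p["extrinsics"])
a=cv2.resize(F[180:240,340:420],None,fx=7,fy=7,interpolation=cv2.INTER_CUBIC)
b=cv2.resize(F[165:260,125:215],None,fx=6,fy=6,interpolation=cv2.INTER_CUBIC)
a=cv2.resize(F[185:235,350:415],None,fx=6,fy=6,interpolation=cv2.INTER_CUBIC)
b=cv2.resize(F[185:240,135:190],None,fx=7,fy=7,interpolation=cv2.INTER_CUBIC)
c=np.zeros((390,390+390,3),np.uint8); c[:a.shape[0],:390]=a; c[:385,392:392+385]=b; 
cv2.imwrite("pics/c2.png",c)
for uv,z in [((381,211),128),((325,200),128),((161,213),88),((155,222),88),((385,203),135)]: print(uv,ray(p,uv,z).round(1))
q=capture("scene")
for uv,z in [((157,187),128),((203,184),128),((318,172),88)]: print(uv,ray(q,uv,z).round(1))
for n,r in (("top",p),("scene",q)):
  for t in ["spindle","base","rack"]:
    for m in trace(r,t)[:4]:
      ys,xs=np.nonzero(m["mask"]); print(n,t,round(m["score"],2),xs.mean().round(1),ys.mean().round(1),xs.min(),xs.max(),ys.min(),ys.max(),cv2.minAreaRect(np.c_[xs,ys].astype(np.int32)))
E
```

```text
45.26477327208485 259.90596723106165 189.603564790752 -0.18061303174942356 [[-1.40950410e-02 -9.99151053e-01 -3.87105083e-02  1.45230711e+01]
 [-9.93276507e-01  1.84400738e-02 -1.14287986e-01  6.03567740e+02]
 [ 1.14904786e-01  3.68393446e-02 -9.92693182e-01  9.76159730e+02]
 [ 0.00000000e+00  0.00000000e+00  0.00000000e+00  1.00000000e+00]]
(381, 211) [ 545.7 -239.   128. ]
(325, 200) [ 569.8 -127.7  128. ]
(161, 213) [551.9 211.6  88. ]
(155, 222) [533.1 224.4  88. ]
(385, 203) [ 560.9 -246.   135. ]
(157, 187) [ 558.6 -241.9  128. ]
(203, 184) [ 577.6 -127.1  128. ]
(318, 172) [545.5 211.   88. ]
top spindle 0.61 380.8 210.4 369 391 199 221 ((379.67645263671875, 210.29409790039062), (21.705110549926758, 22.01189613342285), 85.60128784179688)
top spindle 0.58 386.8 268.9 375 396 259 279 ((385.5, 269.0), (20.0, 21.0), 90.0)
top spindle 0.56 425.8 208.6 412 441 198 217 ((425.6814270019531, 210.22125244140625), (24.082454681396484, 22.577302932739258), 41.18592834472656)
top base 0.67 380.6 210.2 369 391 199 220 ((379.3668518066406, 210.2510986328125), (20.551454544067383, 21.54268455505371), 82.40535736083984)
top base 0.59 171.0 214.9 136 203 174 251 ((170.0, 215.5), (69.318115234375, 67.97647094726562), 26.56505012512207)
scene spindle 0.96 117.3 211.9 106 126 193 234 ((118.17648315429688, 213.20590209960938), (43.17134094238281, 17.220027923583984), 75.96376037597656)
scene spindle 0.82 157.3 198.2 150 164 181 217 ((157.0, 199.0), (36.0, 14.0), 90.0)
scene spindle 0.5 148.7 177.2 144 154 164 198 ((149.0, 181.0), (34.0, 10.0), 90.0)
scene base 0.71 317.1 199.9 291 342 182 214 ((316.83233642578125, 197.67941284179688), (52.38371276855469, 29.6048526763916), 4.39870548248291)
scene rack 0.89 182.3 219.5 143 221 204 233 ((182.10772705078125, 218.54696655273438), (25.806386947631836, 78.68057250976562), 86.98721313476562)
scene rack 0.4 232.5 168.2 221 244 150 187 ((232.5, 168.5), (37.0, 23.0), 90.0)
```

View pics/c2.png

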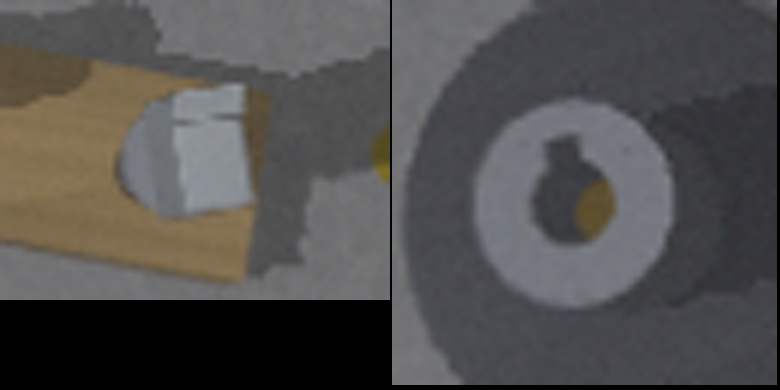

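Crop: the keyed head's −x top edge runs (183,213)–(252,205). The rib's outer edge runs (173,90)–(245,84). The hub rim centres near (573,203), with the keyway's outer end near (563,138), slightly off the base's +x.

```bash
python3 - <<'E'
from h import *
p=capture("top")
A=lambda u,v,z: ray(p,(u/6+350-.4,v/6+185-.4),z)
B=lambda u,v,z: ray(p,((u-392)/7+135-.4,v/7+185-.4),z)
l,r=A(183,213,128),A(252,205,128); R1,R2=A(173,90,135),A(245,84,135)
print("lowedge",l,r,np.linalg.norm(r-l)); print("rib",R1,R2,np.linalg.norm(R1-R2))
b=(l+r)/2; t=(R1+R2)/2; print("centre",(b+t)/2,"len",np.linalg.norm((t-b)[:2]),"yaw deg",np.degrees(np.arctan2(t[1]-b[1],t[0]-b[0])))
d=l-r; print("yaw from low edge",np.degrees(np.arctan2(-d[0],d[1])))
d=R1-R2; print("yaw from rib",np.degrees(np.arctan2(-d[0],d[1])))
c=B(573.5,203.5,88); e=[B(u,v,88) for u,v in((473,203),(674,203),(573,98),(573,309))]
print("hub",c,np.linalg.norm(e[0]-e[1]),np.linalg.norm(e[2]-e[3]))
k=B(564,138,88); bo=B(572,202,88); print("bore",bo,"kw",k,np.linalg.norm(k-c)); 
for o in(c,bo): print(np.degrees(np.arctan2(k[1]-o[1],k[0]-o[0])))
s=capture("scene"); S=s["frame"]
X=(b+t)/2
for h in(128,84): print(proj(s,[X[0],X[1],h]))
print("hub scene",proj(s,c))
a=cv2.resize(S[165:240,135:225],None,fx=4.3,fy=4.3,interpolation=cv2.INTER_CUBIC); b2=cv2.resize(S[160:220,285:350],None,fx=6,fy=6,interpolation=cv2.INTER_CUBIC)
m=np.zeros((365,790,3),np.uint8); m[:a.shape[0],:a.shape[1]]=a; m[:360,395:785]=b2
for q in[proj(s,[X[0],X[1],h]) for h in(128,84)]: cv2.circle(m,(int((q[0]+.5-135)*4.3),int((q[1]+.5-165)*4.3)),3,(0,0,255),1)
q=proj(s,c); cv2.circle(m,(int((q[0]+.5-285)*6+395),int((q[1]+.5-160)*6)),3,(0,0,255),1)
cv2.imwrite("pics/s3.png",m)
E
```

```text
lowedge [ 527.64560132 -236.4401447   128.        ] [ 529.76344595 -259.79367609  128.        ] 23.44936447099046
rib [ 567.90358507 -233.13444261  135.        ] [ 569.40873943 -257.38314204  135.        ] 24.295368146355496
centre [ 548.68034294 -246.68785136  131.5       ] len 40.053742234368855 yaw deg 4.09193709796432
yaw from low edge 5.181766560655107
yaw from rib 3.5518808687420167
hub [550.50604236 212.57295189  88.        ] 62.04122676083001 63.5348949356225
bore [550.96335632 213.03890109  88.        ] kw [570.30390239 215.66119974  88.        ] 20.037278678485098
8.866059236181336
7.721394464734498
[154.79858494 185.24055824]
[157.1201153  199.33130551]
hub scene [319.21954511 172.78257495]
```

View pics/s3.png

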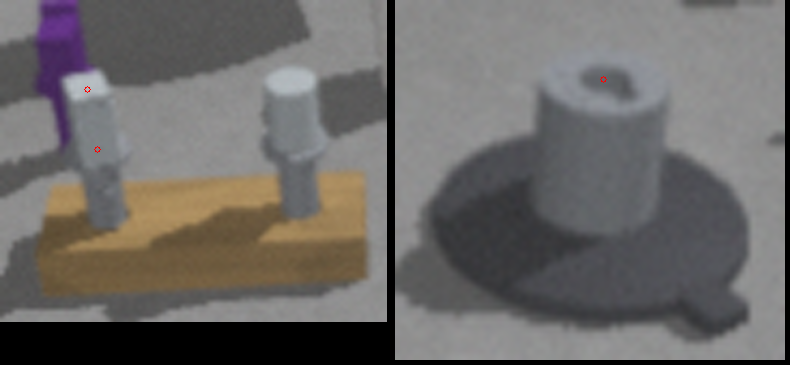

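Both views agree: spindle at about (549,−247), yaw about 4°, and hub at about (551,213), keyway at about 8°. The red projected marks fall on the head and the bore. Next I'll move above the spindle.

arm_command(steps=[0.8,0.5,0,-0.2,100,0.8,0.5,0,-0.2,100,0.8,0.5,0,-0.2,100,0.8,0.5,0,-0.2,100,0.8,0.5,0,-0.2,100], grip_force=60)

```text
time_s: 2.12
eef_pos: [337.6, -381.0, 231.4]
ee_rot: [0.0, 0.996, 0.087, 0.0]
force: [0.6, -0.8, -0.4]
grip_width: 1.0
```

arm_command(steps=[0.8,0.5,0,-0.2,100,0.8,0.5,0,-0.2,100,0.8,0.5,0,-0.2,100,0.8,0.5,0,-0.2,100,0.8,0.5,0,-0.2,100])

```text
time_s: 2.75
eef_pos: [537.6, -256.0, 231.3]
ee_rot: [0.0, 0.999, 0.044, 0.0]
force: [0.6, 0.3, 1.4]
grip_width: 1.001
```

arm_command(steps=[0.26,0.2,0,-0.1,100,0,0,0,0,100])

```text
time_s: 3.0
eef_pos: [549.4, -246.7, 231.0]
ee_rot: [-0.0, 0.999, 0.04, -0.0]
force: [0.3, 0.0, 0.1]
grip_width: 0.998
```

```bash
python3 - <<'E'
from h import *
p=capture("wrist"); s=sense(); print(s["time_s"],s["eef_pos"],s["ee_rot"],s["joints"])
w,x,y,z=s["ee_rot"]; print("toolx deg",np.degrees(2*np.arctan2(y,x)))
I=cv2.resize(p["frame"],None,fx=1.5,fy=1.5)
c=np.radians(4.3);C=np.array([548.7,-246.7])
for z,L in((128,[(-20,-12),(-20,12),(20,12),(20,-12)]),(135,[(20,-12),(20,12),(10,12),(10,-12)])):
    q=np.array([proj(p,[*(C+[a*np.cos(c)-b*np.sin(c),a*np.sin(c)+b*np.cos(c)]),z]) for a,b in L]); print(q.round())
    cv2.polylines(I,[((q+.5)*1.5).astype(np.int32)],True,(0,0,255),1)
cv2.imwrite("pics/w4.png",I)
E
```

```text
3.05 [ 548.82641646 -247.4328899   231.17651495] [ 4.54268694e-05  9.99206530e-01  3.98275766e-02 -2.69501484e-04] [-6.17782475e-01  4.85699073e-01  1.24803299e+00 -4.06726287e-04
  1.40823166e+00  8.73403524e-01]
toolx deg 4.565111701701783
[[267. 214.]
 [240. 214.]
 [239. 170.]
 [268. 170.]]
[[269. 172.]
 [239. 172.]
 [239. 184.]
 [268. 184.]]
```

View pics/w4.png

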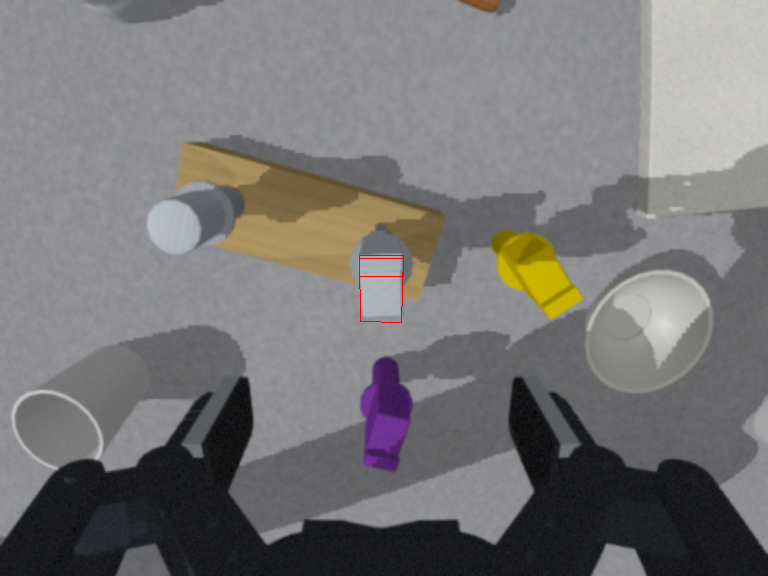

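The wrist overlay sits on the head to about 1 mm (head at 380,290). The jaws are aligned, so I'll descend and grip.

arm_command(steps=[0,0,-0.7,0,100,0,0,-0.7,0,100,0,0,-0.7,0,100,0,0,-0.5,0,80,0,0,-0.22,0,60], grip_force=60)

```text
time_s: 3.68
eef_pos: [548.0, -247.8, 89.3]
ee_rot: [-0.0, 0.999, 0.039, -0.001]
force: [0.1, -0.1, 0.4]
grip_width: 0.614
```

arm_command(steps=[0,0,0,0,40,0,0,0,0,30,0,0,0,0,20,0,0,0,0,10,0,0,0,0,10])

```text
time_s: 4.3
eef_pos: [549.8, -247.3, 91.6]
ee_rot: [0.001, 0.999, 0.04, 0.001]
force: [-1.0, 0.4, 6.0]
grip_width: 0.274
```

arm_command(steps=[0,0,0,0,10,0,0,0,0,10,0,0,0,0,10])

```text
time_s: 4.68
eef_pos: [549.8, -247.3, 91.7]
ee_rot: [0.001, 0.999, 0.04, 0.001]
force: [-1.5, 0.4, 6.0]
grip_width: 0.271
```

arm_command(steps=[0,0,0.2,0,10,0,0,0.4,0,10,0,0,0.7,0,10,0,0,0.7,0,10,0,0,0.6,0,10])

```text
time_s: 5.3
eef_pos: [549.3, -246.9, 222.0]
ee_rot: [0.0, 0.999, 0.04, 0.0]
force: [-0.3, -0.6, -3.3]
grip_width: 0.275
```

```bash
python3 - <<'E'
from h import *
s=sense();print(s["time_s"],s["eef_pos"],s["ee_rot"],s["force"],s["wrist_torque"],s["grip_width"])
p=capture("scene"); F=p["frame"]
q=proj(p,s["eef_pos"]).astype(int); print(q)
a=F[q[1]-75:q[1]+75,max(q[0]-80,0):q[0]+100]
cv2.imwrite("pics/s5.png",cv2.resize(a,None,fx=4,fy=4,interpolation=cv2.INTER_CUBIC))
E
```

```text
5.3 [ 549.27397698 -246.87024655  221.95247784] [1.45109768e-04 9.99206905e-01 3.98183954e-02 1.89495890e-04] [-0.29446547 -0.63243119 -3.27168597] [ 0.01066983  0.00851245 -0.0079975 ] 0.27512610885122146
[149 152]
```

View pics/s5.png

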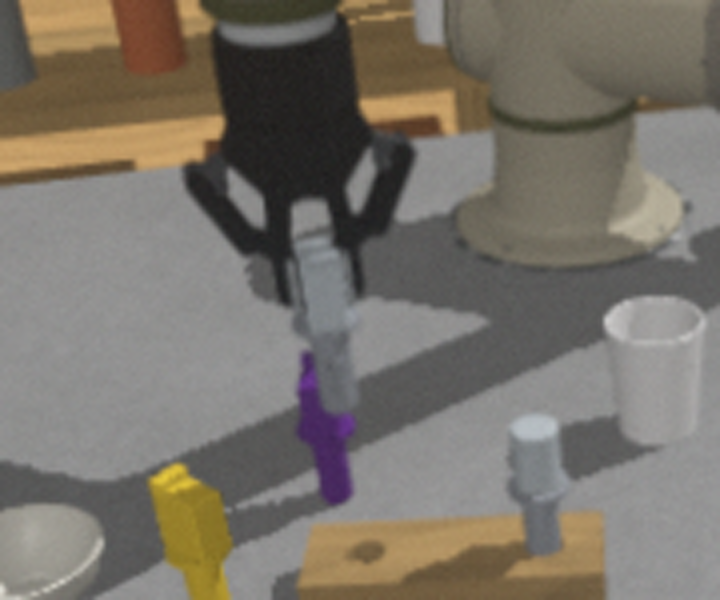

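The scene view shows the spindle held upright and the rack hole empty, with the plain spindle untouched. Force reads −3.3 N, matching its weight. Next I'll carry it over to the hub.

arm_command(steps=[0,0.5,0,0,10,0,0.8,0,0,10,0,0.8,0,0,10,0,0.8,0,0.2,10,0,0.8,0,0.2,10])

```text
time_s: 5.98
eef_pos: [548.4, -59.4, 218.9]
ee_rot: [-0.001, 0.998, 0.058, -0.001]
force: [0.2, 0.1, -2.7]
grip_width: 0.271
```

arm_command(steps=[0,0.8,0,0.2,10,0,0.8,0,0.2,10,0,0.8,0,0,10,0,0.8,0,0,10,0,0.8,0,0,10])

```text
time_s: 6.6
eef_pos: [548.0, 140.3, 218.9]
ee_rot: [-0.0, 0.997, 0.075, -0.001]
force: [-0.5, -0.1, -3.3]
grip_width: 0.271
```

arm_command(steps=[0,0.8,0,0,10,0,0.5,0,0,10,0.04,0.2,0,0,10,0,0,-0.5,0,10,0,0,0,0,10])

```text
time_s: 7.22
eef_pos: [550.2, 212.6, 193.1]
ee_rot: [0.0, 0.997, 0.074, -0.002]
force: [-0.1, 0.4, -3.3]
grip_width: 0.268
```

```bash
python3 - <<'E'
from h import *
s=sense();w,x,y,z=s["ee_rot"]; print(s["time_s"],s["eef_pos"],s["ee_rot"],np.degrees(2*np.arctan2(y,x)),s["force"],s["joints"])
m=np.zeros((480,790,3),np.uint8)
p=capture("scene"); F=p["frame"]; a=cv2.resize(F[110:220,275:365],None,fx=4.3,fy=4.3,interpolation=cv2.INTER_CUBIC); m[:473,:387]=a
T=s["eef_pos"]; 
for X in [[T[0],T[1],T[2]-71.7],[551,213,88]]: 
  q=proj(p,X);print(q); cv2.circle(m,(int((q[0]+.5-275)*4.3),int((q[1]+.5-110)*4.3)),3,(0,0,255),1)
p=capture("wrist"); q=proj(p,[551,213,88]); print(q); u,v=np.clip(q.astype(int),[65,55],[447,319])
a=cv2.resize(p["frame"][v-55:v+64,u-65:u+65],None,fx=3,fy=3,interpolation=cv2.INTER_CUBIC); cv2.circle(a,(int((q[0]+.5-u+65)*3),int((q[1]+.5-v+55)*3)),3,(0,0,255),1)
m[:a.shape[0],395:395+a.shape[1]]=a
cv2.imwrite("pics/m6.png",m)
E
```

```text
7.225 [550.17476392 212.5811447  193.11295597] [ 3.15402312e-04  9.97220541e-01  7.44647038e-02 -2.46984611e-03] 8.540958697571558 [-0.05762254  0.42499724 -3.30625852] [ 1.70305403e-01  4.87727540e-01  1.34503620e+00 -1.60836643e-04
  1.31380630e+00  1.59207515e+00]
[320.24453645 162.62312896]
[319.42700148 172.84654391]
[253.44326309 189.99108405]
```

View pics/m6.png

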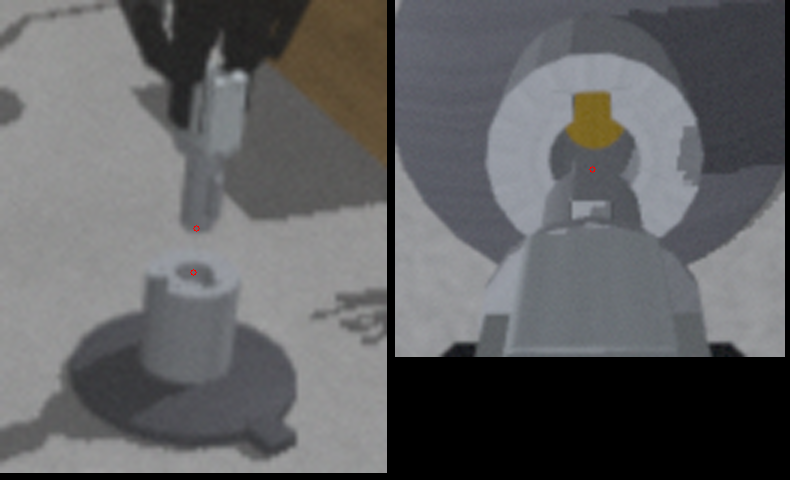

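The wrist view shows the keyway (592,100) and key (590,210) lined up with the bore (593,160), and the nose is centred left to right. I'll go in gently.

arm_command(steps=[0.01,0.01,-0.4,0,10,0,0,-0.25,0,10,0,0,-0.1,0,10,0,0,-0.05,0,10,0,0,0,0,10])

```text
time_s: 7.95
eef_pos: [552.1, 213.4, 155.7]
ee_rot: [0.0, 0.997, 0.075, 0.0]
force: [0.7, 0.1, -3.2]
grip_width: 0.272
```

```bash
python3 -c "
from h import *
s=sense();print(s['eef_pos'],s['ee_rot'],s['force'],s['wrist_torque'])"
```

```text
[552.05724484 213.44877887 155.70288894] [3.47689423e-05 9.97214550e-01 7.45858068e-02 3.12766312e-04] [ 0.66982172  0.11194892 -3.19978433] [-0.07277054  0.08425199  0.05844441]
```

arm_command(steps=[0,0,-0.1,0,10,0,0,-0.05,0,10,0,0,0,0,10])

```text
time_s: 8.32
eef_pos: [551.8, 213.3, 147.4]
ee_rot: [0.0, 0.997, 0.075, -0.0]
force: [-0.2, -1.5, -4.3]
grip_width: 0.273
```

arm_command(steps=[0,0,-0.05,0,10,0,0,-0.05,0,10,0,0,-0.04,0,10,0,0,0,0,10])

```text
time_s: 8.82
eef_pos: [551.9, 213.3, 140.5]
ee_rot: [0.0, 0.997, 0.075, -0.0]
force: [0.5, -4.0, -2.5]
grip_width: 0.268
```

arm_command(steps=[0,-0.01,-0.05,0,10,0,0,-0.05,0,10,0,0,-0.05,0,10,0,0,0,0,10])

```text
time_s: 9.32
eef_pos: [551.7, 213.2, 132.8]
ee_rot: [-0.0, 0.997, 0.075, -0.0]
force: [-0.2, -2.3, -4.1]
grip_width: 0.278
```

```bash
python3 -c "
from h import *
s=sense();print(s['eef_pos'],s['ee_rot'],s['force'],s['wrist_torque'])"
```

```text
[551.74360449 213.16069009 132.8473889 ] [-1.35145845e-04  9.97212195e-01  7.46174244e-02 -2.42674346e-04] [-0.24276629 -2.25784111 -4.13254861] [-0.452174   -0.09262031 -0.03688895]
```

arm_command(steps=[0,-0.01,-0.1,0,10,0,0,-0.1,0,10,0,0,-0.1,0,10,0,0,0,0,10], grip_force=90)

```text
time_s: 9.82
eef_pos: [551.6, 212.6, 117.7]
ee_rot: [-0.0, 0.997, 0.075, -0.001]
force: [0.9, -0.3, -3.4]
grip_width: 0.273
```

arm_command(steps=[0,0,-0.08,0,10,0,0,-0.08,0,10,0,0,-0.08,0,10,0,0,0,0,10])

```text
time_s: 10.32
eef_pos: [552.2, 212.6, 106.6]
ee_rot: [-0.0, 0.997, 0.075, 0.0]
force: [-0.8, 0.5, 5.1]
grip_width: 0.272
```

```bash
python3 -c "
from h import *
s=sense();print(s['eef_pos'],s['ee_rot'],s['force'],s['wrist_torque'])"
```

```text
[552.17977053 212.58882233 106.62532635] [-7.71986514e-05  9.97214089e-01  7.45909364e-02  4.97635770e-04] [-0.76710341  0.45637102  5.08490286] [0.00589034 0.22251028 0.01728104]
```

The spring is engaged: net +5 N, or about 8 N on the ejector. I'll push on home.

arm_command(steps=[0,0,-0.06,0,10,0,0,-0.04,0,10,0,0,-0.02,0,10,0,0,0,0,10])

```text
time_s: 10.82
eef_pos: [552.2, 212.6, 100.9]
ee_rot: [-0.0, 0.997, 0.075, 0.001]
force: [-0.9, -0.5, 7.3]
grip_width: 0.27
```

arm_command(steps=[0,0,-0.03,0,10,0,0,0,0,10])

```text
time_s: 11.08
eef_pos: [552.3, 212.6, 99.8]
ee_rot: [-0.0, 0.997, 0.075, 0.001]
force: [-2.2, -0.4, 9.6]
grip_width: 0.274
```

arm_command(steps=[0,0,-0.03,0,10,0,0,0,0,10])

```text
time_s: 11.32
eef_pos: [552.3, 212.6, 99.7]
ee_rot: [-0.0, 0.997, 0.075, 0.001]
force: [-7.2, -1.1, 20.0]
grip_width: 0.269
```

arm_command(steps=[0,0,-0.03,0,10,0,0,0,0,10,0,0,0,0,10])

```text
time_s: 11.7
eef_pos: [552.4, 212.7, 99.6]
ee_rot: [0.0, 0.997, 0.075, 0.001]
force: [-12.6, -2.7, 31.7]
grip_width: 0.267
```

It stopped hard at TCP z 99.6, against 99.7 expected for home. I'll ease the push to about 20 N and check by eye.

arm_command(steps=[-0.01,0,0.02,0,10,0,0,0,0,10,0,0,0,0,10])

```text
time_s: 12.08
eef_pos: [552.2, 212.6, 99.6]
ee_rot: [-0.0, 0.997, 0.075, 0.002]
force: [-6.6, -1.3, 23.0]
grip_width: 0.27
```

```bash
python3 - <<'E'
from h import *
s=sense();print(s["time_s"],s["eef_pos"],s["force"],s["wrist_torque"],s["grip_width"])
m=np.zeros((480,790,3),np.uint8)
p=capture("scene"); m[:473,:387]=cv2.resize(p["frame"][110:220,275:365],None,fx=4.3,fy=4.3,interpolation=cv2.INTER_CUBIC)
p=capture("wrist"); a=cv2.resize(p["frame"][90:310,160:350],None,fx=2.1,fy=2.1); m[:a.shape[0],390:390+a.shape[1]]=a
cv2.imwrite("pics/m7.png",m)
E
```

```text
12.075 [552.24105233 212.64597159  99.6085848 ] [-6.55673703 -1.26963207 23.04151041] [-0.32820124  1.18261676 -0.03731388] 0.26972698037488474
```

View pics/m7.png

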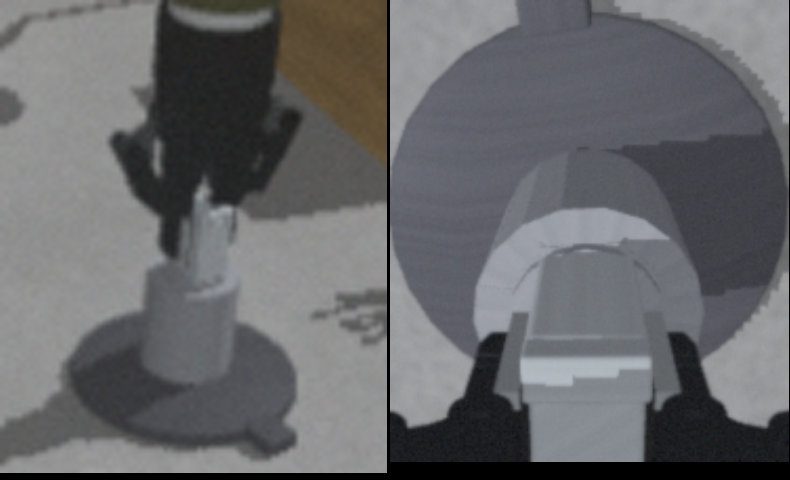

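The wrist view shows the flange seated on the hub (585,250), with no gap. The jaws still hold the head, and the push is a steady 23 N. I'll hand it in.

```bash
python3 -c "
from h import *
print(finish_job()); s=sense(); print(s['time_s'],s['eef_pos'],s['force'],s['grip_width'])"
```

```text
the job is handed in; nothing more can be done
None
the job is handed in; nothing more can be done
```

The keyed spindle is fully home in the banding-wheel hub, and I handed the job in at about 12 s with the gripper still holding it pressed down.

- **Insertion:** I lifted the spindle from the rack and turned it about 4° to line its key up with the keyway I could see. The key went straight in with no searching needed.
- **Fully home:** The push stopped hard at a tool height of 99.6 mm, against about 99.7 mm worked out for fully home. The last wrist picture shows the flange on the hub with no visible gap.
- **Holding:** At the last check the push was a steady 23 N down, more than the 7 to 8 N needed to hold against the spring. The grip was set to 90 N and the jaws had not moved on the head.
- **Forces:** While seating it, the push briefly reached about 32 N with about 13 N sideways, so I eased it off. About 6.6 N sideways remained when I handed in.
- **Bystanders:** The plain spindle was still in the rack after the lift. I did not take a last picture of the cups and the paint jar, but the arm's path stayed well clear of them.

No check failed or disagreed. A force reading after hand-in was not available.

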